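# Pack and close the sample carrier

## Robot

A 6-joint arm with a two-finger parallel gripper is mounted at the origin on a cart in front of the work surface, level with it; the furniture and walls round the work are solid. World frame = base frame: x ahead of the robot, y to its left, z up, the work surface at z = 0. Lengths are in mm, angles in rad, forces in N, time in s.
With the tool pointing down it reaches from about 300 to 775 mm from the base axis. Payload 14.6 kg.
Tool frame: the origin (TCP) lies midway between the tips of the shut fingers; the grasp point (between the pads) lies 19 mm behind it; y points along the fingers, z is the direction in which the jaws open and shut, and the axes are right-handed (so a half turn about y gives the same grasp; the last joint's range is limited). The gripper opens to 94 mm and grips with 3 to 60 N. Pads are 16 mm wide; open, the fingers measure 119 mm over their backs; the gripper's body (75 mm by 177 mm) begins 78 mm behind the grasp point.
Start: joints at [1.192, 0.3, 1.521, -0, 1.321, -0.067], TCP at [168.722, 523.471, 205.446] pointing down, gripper open.
Joint ranges: [-3.03, 3.03], [-0.79, 2.21], [0.23, 2.52], [-1.04, 4.18], [0, 3.07], [-2.55, 2.55]. Speed limits (rad/s): [2.22, 2.22, 2.57, 3.14, 3.14, 3.14].

## Interface

Orientations are given as [roll, pitch, yaw] about the fixed x, y, z axes, in that order (R = Rz(yaw) Ry(pitch) Rx(roll)).
In Python, from cell import sense, read_camera, job_done gives the robot as it stands.
- The arm moves only by the shell command python3 -m crank 'ROWS' [FORCE]. ROWS is JSON, a list of rows, each a list of 7 numbers: the shift along the world's x, y, z in m, then the turn, a rotation vector about the world's x, y, z in rad, then the opening, from 0 (shut) to 1 (fully open). A call has 1 to 12 rows; each row is the pose to reach, as a shift and turn from the pose commanded when the call began; what a row does not reach only later rows make up. A row lasts 1/10 s, in which the tool goes at most 50 mm and 8.59 degrees, less where a joint would pass 70% of its speed; a pose out of reach is approached as far as the arm can. A call with a gripper value outside its range is refused whole. The fingers move at their own pace and stop on an object; FORCE is the grip in N (left out, the last holds). Time passes only in rows, so rows that repeat a pose let the fingers close. It gives the time, the measured TCP pose, the force and the opening at its end, in the units of the state.
- sense(): the state, without advancing time (a new reading comes with each control period).
- read_camera(name): name is "scene" or "top" or "wrist"; returns a dict with "frame" (400x640x3 uint8, blue, green, red), "vfov" (degrees; the focal length in pixels is half the picture's height over the tangent of half this angle, whatever the lens; pixels are square), "cx", "cy" (the principal point, pixels), "eye" and "attitude" of the camera in the world. Camera axes: x right, y down, z forward; pixel columns grow to the right and rows downward; lengths in mm; the calibration is good to about 2 mm. A picture is of the moment at which its call begins. There is no depth.
- job_done(): hands the job in, once; it reports no verdict.
The state is a dict: "clock": time; "joints": joint angles; "joint_velocities": joint speeds; "tau": joint torques, N m; "tool_pos": TCP position; "eef_rot": TCP orientation; "wrist_force": force on the tool from outside, world axes, zero at the start; "ft_torque": the same for the moment, N m; "opening": opening from 0.0 (shut) to 1.0 (fully open).
Only numpy, scipy, OpenCV 4.12 (cv2) and the standard library are available. Lean on these libraries where they do the work, as an engineer would, in place of code of your own. Each camera call takes 0.05 s, during which the arm holds its last target. There are 200 camera calls.

## Task

Pack the sample carrier for collection: stand every loose specimen pot upright in a well of its own, then put a cover plate on each of the three wells, full or empty, and press it down until it sits level and fully home on its ledges. Then swing the lid down and push it shut against its gasket until the latch catches; leave the tape roll and the white tub alone.

Things in the scene. Friction and masses are not known exactly. Their poses are not given: they have to be found in the camera images.
- carrier: white sample carrier 122 (x) x 308 (y) x 70 mm, fixed on the counter, turned up to 7 degrees. Origin: centre of its underside; x points away from the robot, to the hinge side, z up. Three open wells in a row along y, 100 mm apart, each 96 (x) x 94 (y) mm. Rim at z = 69 mm; front and back walls 12 mm thick; walls between wells 6 mm, equally high. A spring latch is on the front
- well0 (a point): centre of the right-hand well (seen from the robot), at ledge height, 57 mm above the counter; axes as the carrier's. The well's floor is 4 mm above the counter. A ledge runs along its front and its back, leaving 67 (x) x 94 (y) mm open below
- well1 (a point): the same for the middle well. In every well a black sealing strip 8 mm wide and 70 mm long stands 8 mm up out of the front ledge and another out of the back ledge; each is stiff to push down (about 7 N), sinks flush into its ledge and stays where it is left
- well2 (a point): the same for the left-hand well
- lid (a joint): the carrier's lid, rad: 0 shut, growing as it opens, 1.57 upright; starts at 1.7 to 1.95, leaning back. A stiff hinge keeps it where it is left. Gasket and latch resist over the last 0.1 rad; pushed down at the middle of its front edge with roughly 8 to 15 N it snaps past the latch and stays at about 0; not latched, the gasket holds it at 0.05 or more
- lid_edge (a point): middle of the lid's free edge, 133 mm from the hinge, on the lid's outer face (its top when shut). The lid is a shallow tray-like cover 308 mm wide and 15 mm thick over its skirt; shut, its top is 87 mm above the counter. A clasp tongue 50 mm wide hangs at the middle of this edge to 19 mm below the skirt
- lid_hinge (a point): middle of the lid's hinge axis, parallel to the carrier's y, 70 mm above the counter, 68 mm behind the carrier's middle
- cover0: aluminium cover plate 88 (x) x 86 (y) x 8 mm, 0.12 kg, with a black grip bar 50 mm long along its x, 12 mm wide, 12 mm high in the middle of its top (bar top 20 mm above the origin). Origin: centre of its underside, z up. The three are alike; any fits any well, bar along the carrier's x
- cover1: cover plate like cover0. Set into a well it first rests proud on the two sealing strips, underside 8 mm above the ledges; pushed down at the bar with roughly 15 N it sinks with the strips until it lies level on the ledges, and stays down. Pushed off-centre it goes down on one side only
- cover2: cover plate like cover0
- pot0: white specimen pot with a coloured screw cap, 48 mm across the cap, 44 mm across the body, 50 mm high (the cap is the top 13 mm), 25 g. Origin: centre of its underside, z up. One to three of the pots are there; an absent one reads None throughout
- pot1: white specimen pot with a coloured screw cap, 48 mm across the cap, 44 mm across the body, 50 mm high (the cap is the top 13 mm), 25 g. Origin: centre of its underside, z up. One to three of the pots are there; an absent one reads None throughout
- pot2: white specimen pot with a coloured screw cap, 48 mm across the cap, 44 mm across the body, 50 mm high (the cap is the top 13 mm), 25 g. Origin: centre of its underside, z up. One to three of the pots are there; an absent one reads None throughout
- tape: bystander: a roll of beige tape lying flat, 100 mm across, 25 mm high; leave it alone
- tub: bystander: an open white plastic tub, 76 x 76 x 62 mm; leave it alone
Mind the look-alikes: they are no part of the job. What is shaped like the pot0 but purple is not meant.

How it is judged (in metres and radians):
On the way, in this order (a step that is already met when the one before it is completed fails the run):
1. every pot stands in a well of its own ((horizontal distance between pot0 and well0 below 0.028 m or horizontal distance between pot0 and well1 below 0.028 m or horizontal distance between pot0 and well2 below 0.028 m) and z of each of pot0, pot1, pot2 in the frame of carrier below 0.012 m and angle between each of pot0, pot1, pot2's own z axis and vertical below 0.15 rad and (horizontal distance between pot1 and well0 below 0.028 m or horizontal distance between pot1 and well1 below 0.028 m or horizontal distance between pot1 and well2 below 0.028 m) and (horizontal distance between pot2 and well0 below 0.028 m or horizontal distance between pot2 and well1 below 0.028 m or horizontal distance between pot2 and well2 below 0.028 m) and horizontal distance between pot0 and pot1 above 0.052 m and horizontal distance between each of pot0, pot1 and pot2 above 0.052 m), for 0.2 s.
2. all three cover plates sit level and fully home, one on each well ((horizontal distance between cover0 and well0 below 0.008 m or horizontal distance between cover0 and well1 below 0.008 m or horizontal distance between cover0 and well2 below 0.008 m) and z of cover0 in the frame of carrier between 0.054 and 0.0595 m and angle between each of cover0, cover1, cover2's own z axis and vertical below 0.035 rad and (horizontal distance between cover1 and well0 below 0.008 m or horizontal distance between cover1 and well1 below 0.008 m or horizontal distance between cover1 and well2 below 0.008 m) and z of cover1 in the frame of carrier between 0.054 and 0.0595 m and (horizontal distance between cover2 and well0 below 0.008 m or horizontal distance between cover2 and well1 below 0.008 m or horizontal distance between cover2 and well2 below 0.008 m) and z of cover2 in the frame of carrier between 0.054 and 0.0595 m), for 0.2 s.
3. the lid is shut and latched (value of joint lid below 0.02 rad), for 0.2 s.
At the end, for the whole second after the job is handed in: Every pot that is there stands upright (within 0.15 rad) on the floor of a well, one to a well; each well has a cover plate, centred within 8 mm, level within 0.035 rad and its underside within 2.5 mm of the ledges; the lid is at less than 0.02 rad (latched); pots and plates are at rest (all of step 1 and all of step 2 and linear speed of each of pot0, pot1, pot2, cover0, cover1, cover2 below 0.02 m/s and value of joint lid below 0.02 rad); the robot touches nothing.
It fails at once if the tape roll or the tub was pushed away (more than 3 cm) (distance of any of tape, tub from where it was at the start of the episode above 0.03 m).
Of pot0, pot1, pot2 only 1 to 3 are there at a start; the rules pass over those that are not, and their reading is None.
At some moment in a run one of pot0, pot1, pot2, cover0, cover1, cover2 may be knocked a few centimetres aside while the robot is not near it.
Once in a run the grip may slacken for a moment while it holds something.
It also fails if it takes over 210 s, if anything falls off the work surface, if the arm or the gripper's body presses on something with over 40 N, if the wrist force passes 120 N, or if a joint passes its speed limit or range.

## Working session

There is one attempt and no reset: what is moved stays moved. The work goes in short steps, Python scripts to look and compute and a shell command to move; the robot and the scene stay as the last step left them, time stands still between calls to the robot, and variables do not carry over. Pictures are saved under pics/ and viewed, about 12 in all and at most 16, crops included, and the job is handed in when it is done.

```bash
mkdir -p pics; ls; cat > h.py <<'E'
import numpy as np, cv2
from scipy.spatial.transform import Rotation as R
from cell import sense, read_camera, job_done
def cam(n):
    c=read_camera(n); return c
def Rc(c):
    a=np.array(c['attitude'],float)
    if a.shape==(3,3): return a
    return R.from_euler('xyz',a).as_matrix() if a.size==3 else R.from_quat(a).as_matrix()
def f(c): return 200/np.tan(np.radians(c['vfov'])/2)
def back(c,u,v,z):
    d=Rc(c)@np.array([(u-c['cx'])/f(c),(v-c['cy'])/f(c),1]); e=np.array(c['eye'])
    return e+d*(z-e[2])/d[2]
def proj(c,p):
    q=Rc(c).T@(np.array(p,float)-np.array(c['eye'])); return q[0]/q[2]*f(c)+c['cx'],q[1]/q[2]*f(c)+c['cy']
def st():
    s=sense(); print({k:np.round(s[k],3).tolist() for k in ('clock','joints','tool_pos','eef_rot','wrist_force','opening')})
E
python3 - <<'E'
from h import *
st()
for n in('scene','top'):
    c=cam(n);print({k:c[k] for k in c if k!='frame'});cv2.imwrite(f'pics/{n}0.png',c['frame'])
    np.save(f'{n}0.npy',c,allow_pickle=True)
E
```

```text
pics
{'clock': 0.0, 'joints': [1.192, 0.3, 1.522, -0.0, 1.321, -0.067], 'tool_pos': [168.618, 523.236, 204.883], 'eef_rot': [-1.572, 0.0, -0.312], 'wrist_force': [-0.183, 0.498, -1.153], 'opening': 1.0}
{'vfov': 51.39672534668577, 'cx': 322.4395966355649, 'cy': 208.1388845654071, 'eye': array([-190.30329346, -626.17307695,  947.43120196]), 'attitude': array([-2.30106026,  0.00295189, -0.77369192])}
{'vfov': 46.13189062825708, 'cx': 321.444271857143, 'cy': 203.20697604122634, 'eye': array([ -83.85466759,   49.8302493 , 1680.01608563]), 'attitude': array([-2.79410391, -0.00600321, -1.53850485])}
```

View pics/scene0.png

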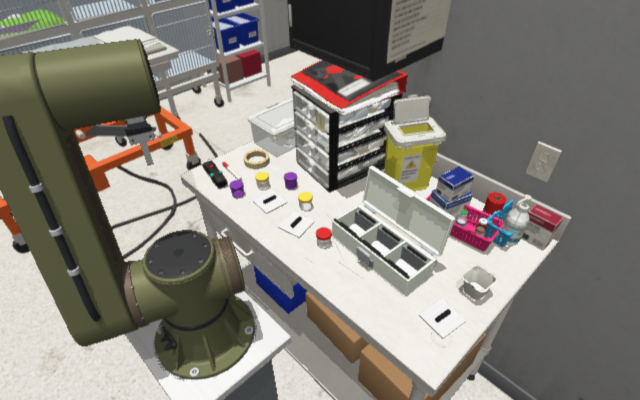

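View pics/top0.png

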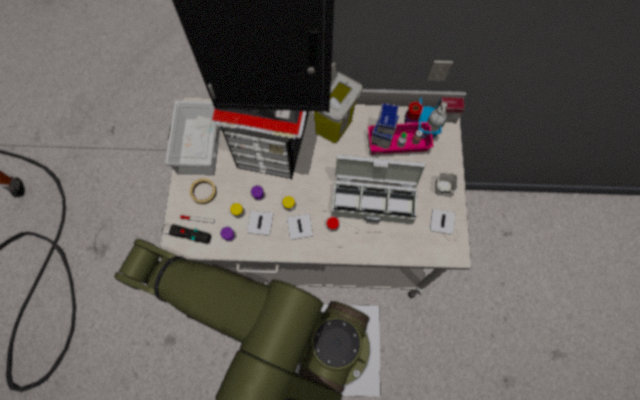

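Scene: two yellow pots and one red one, with purple decoys, and two plates to the left plus one on the right (top ~(260,222), (300,227), (443,221)). Carrier is at (373,203) with the lid open.

```bash
python3 - <<'E'
from h import *
c=np.load('top0.npy',allow_pickle=True).item()
im=c['frame'][140:260,200:470]; cv2.imwrite('pics/topc.png',cv2.resize(im,None,fx=2.95,fy=2.95,interpolation=cv2.INTER_CUBIC))
for n in('top0','scene0'):
    c=np.load(n+'.npy',allow_pickle=True).item(); hsv=cv2.cvtColor(c['frame'],cv2.COLOR_BGR2HSV)
    for nm,lo,hi in(('yel',(20,140,120),(32,255,255)),('red',(170,140,100),(180,255,255)),('red2',(0,150,100),(5,255,255)),('pur',(125,120,60),(150,255,255)),('blk',(0,0,0),(180,255,45))):
        m=cv2.inRange(hsv,lo,hi);k,_,s,ce=cv2.connectedComponentsWithStats(m)
        for i in range(1,k):
            if 15<s[i,4]<900:
                p=back(c,*ce[i],50 if nm!='blk' else 20)
                if 150<p[0]<850 and abs(p[1])<700: print(n,nm,s[i,4],ce[i].round(1),s[i,2:4],p.round(0)[:2])
E
```

```text
top0 yel 116 [288.1 201.8] [13 12] [508. 182.]
top0 yel 115 [235.9 208.7] [13 12] [474. 372.]
top0 red2 891 [257.  121.6] [89 25] [839. 324.]
top0 red2 102 [332.5 222.6] [12 12] [433.  16.]
top0 pur 112 [257.2 192. ] [11 13] [543. 299.]
top0 pur 118 [227.1 233.5] [13 12] [379. 395.]
top0 blk 331 [292.5 152.3] [16 39] [725. 179.]
top0 blk 21 [347.5 186.9] [17  3] [587. -38.]
top0 blk 18 [375.4 189.6] [15  3] [ 579. -144.]
top0 blk 36 [347.7 191. ] [21  3] [570. -39.]
top0 blk 21 [402.4 192.3] [15  4] [ 572. -246.]
top0 blk 33 [374.2 193.5] [22  4] [ 563. -139.]
top0 blk 25 [405.4 196.6] [15  3] [ 555. -257.]
top0 blk 32 [345.6 208.2] [19  4] [501. -32.]
top0 blk 32 [373.5 211. ] [18  3] [ 493. -136.]
top0 blk 29 [401.3 213.8] [19  4] [ 486. -240.]
top0 blk 287 [190.2 234. ] [40 17] [381. 536.]
top0 blk 218 [150.9 268. ] [22 33] [250. 660.]
top0 blk 464 [191.5 272.1] [104  44] [240. 514.]
scene0 yel 92 [261.5 176.8] [12  9] [471. 363.]
scene0 yel 106 [304.9 197. ] [13 10] [505. 174.]
scene0 red2 145 [323.1 233.4] [15 12] [430.   9.]
scene0 pur 154 [290.4 180.3] [11 16] [530. 276.]
scene0 pur 171 [236.7 188.4] [14 18] [370. 371.]
scene0 blk 33 [192.6 165.2] [12  7] [351. 636.]
scene0 blk 22 [206.5 169. ] [6 9] [376. 578.]
scene0 blk 67 [219.4 182.4] [15 10] [364. 476.]
scene0 blk 21 [269.2 199.1] [11  7] [434. 278.]
scene0 blk 24 [367.1 217. ] [15 11] [605. -16.]
scene0 blk 31 [295.7 221.9] [9 9] [423. 130.]
scene0 blk 22 [347.1 228.5] [15 13] [520.  -7.]
scene0 blk 28 [390.2 233.9] [16 13] [ 598. -118.]
scene0 blk 29 [370.6 247. ] [17 14] [ 512. -112.]
scene0 blk 32 [416.5 253.1] [18 13] [ 591. -224.]
scene0 blk 38 [397.  267.9] [19 16] [ 504. -218.]
scene0 blk 47 [442.5 315.4] [14 10] [ 462. -400.]
```

View pics/topc.png

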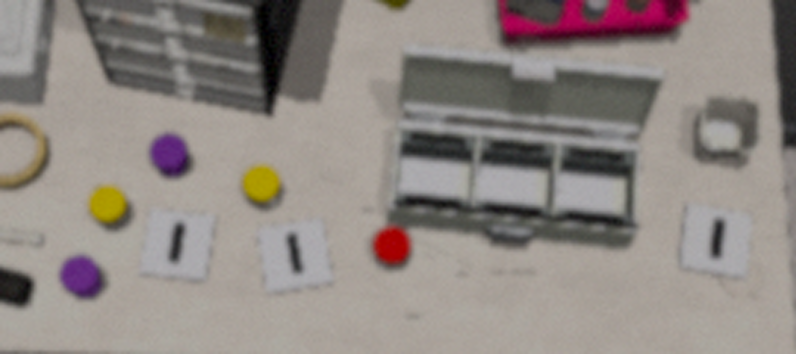

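```bash
python3 - <<'E'
from h import *
c=np.load('top0.npy',allow_pickle=True).item()
for p in((237,167),(291.5,177.3)): print('drawer',back(c,*p,0).round())
for p in((345.6,208.2),(373.5,211),(401.3,213.8),(347.7,191),(374.2,193.5),(405.4,196.6)): print('strip65',back(c,*p,65).round())
for p in((260,222),(300,227),(443,221)): print('cov',back(c,*p,20).round())
E
python3 -m crank '[[0.305,-0.151,0,0,0,0.312,1],[0.305,-0.151,0,0,0,0.312,1],[0.305,-0.151,0,0,0,0.312,1],[0.305,-0.151,0,0,0,0.312,1],[0.305,-0.151,0,0,0,0.312,1],[0.305,-0.151,0,0,0,0.312,1],[0.305,-0.151,0,0,0,0.312,1],[0.305,-0.151,0,0,0,0.312,1],[0.305,-0.151,0,0,0,0.312,1]]' 15
python3 - <<'E'
from h import *
st();c=cam('wrist');np.save('w1.npy',c,allow_pickle=True);cv2.imwrite('pics/w1.png',c['frame']);print(c['eye'],c['attitude'],c['vfov'])
E
```

```text
drawer [664. 394.   0.]
drawer [628. 179.   0.]
strip65 [485. -30.  65.]
strip65 [ 477. -131.   65.]
strip65 [ 470. -232.   65.]
strip65 [552. -36.  65.]
strip65 [ 546. -134.   65.]
strip65 [ 538. -249.   65.]
cov [436. 284.  20.]
cov [421. 135.  20.]
cov [ 463. -394.   20.]
clock: 1.0
tool_pos: [474.0, 371.9, 204.7]
eef_rot: [-1.571, 0.001, -0.002]
wrist_force: [-0.5, 0.0, -0.4]
opening: 1.001
{'clock': 1.0, 'joints': [0.604, 0.419, 1.362, 0.0, 1.362, -0.965], 'tool_pos': [474.017, 371.867, 204.728], 'eef_rot': [-1.571, 0.001, -0.002], 'wrist_force': [-0.512, 0.019, -0.388], 'opening': 1.001}
[392.22135326 374.31937572 384.19896251] [2.85599472e+00 2.09824305e-03 1.56863000e+00] 71.61240913054125
```

View pics/w1.png

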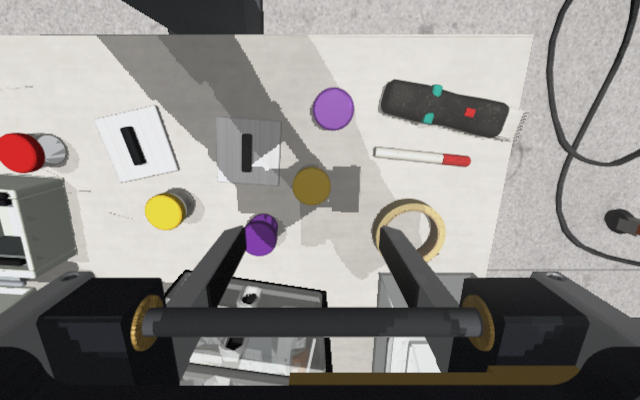

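```bash
cat >> h.py <<'E'
HS=dict(yel=((18,110,70),(34,255,255)),red=((0,150,80),(6,255,255)))
def pots(c,lo=100):
    hsv=cv2.cvtColor(c['frame'],cv2.COLOR_BGR2HSV)
    for nm,(a,b) in HS.items():
        m=cv2.morphologyEx(cv2.inRange(hsv,a,b),cv2.MORPH_OPEN,np.ones((5,5)))
        cs,_=cv2.findContours(m,cv2.RETR_EXTERNAL,cv2.CHAIN_APPROX_NONE)
        for k in cs:
            if cv2.contourArea(k)>lo:
                # map the contour to plane z=50, centre by enclosing circle
                w=np.array([back(c,*q[0],50)[:2] for q in cv2.convexHull(k)],np.float32)
                ce,r=cv2.minEnclosingCircle(w); print(nm,'centre',np.round(ce,1),'r',round(r,1),'px',k[:,0].mean(0).round())
def bars(c,z=20,lo=100,thr=55):
    g=cv2.cvtColor(c['frame'],cv2.COLOR_BGR2GRAY)
    cs,_=cv2.findContours((g<thr).astype(np.uint8),cv2.RETR_EXTERNAL,cv2.CHAIN_APPROX_NONE)
    for k in cs:
        w=np.array([back(c,*q[0],z)[:2] for q in k],np.float32)
        if len(w)<10: continue
        (cx,cy),(a,b),t=cv2.minAreaRect(w)
        if a<b: a,b,t=b,a,t+90
        t=(t+90)%180-90
        if 38<a<70 and 8<b<26: print('bar',round(cx,1),round(cy,1),'size',round(a),round(b),'yaw',round(np.radians(t),3),'px',k[:,0].mean(0).round())
E
python3 - <<'E'
from h import *
c=np.load('w1.npy',allow_pickle=True).item(); pots(c);bars(c)
E
```

```text
yel centre [782.6 558.2] r 220.6 px [432. 377.]
yel centre [509.4 185. ] r 26.1 px [164. 211.]
yel centre [476.1 371.8] r 24.1 px [311. 186.]
red centre [443.5 547.1] r 16.2 px [456. 160.]
red centre [433.9  18.2] r 24.6 px [ 18. 152.]
bar 597.0 -68.9 size 38 12 yaw 1.503 px [ 12. 261.]
bar 438.8 287.4 size 49 12 yaw -0.073 px [246. 152.]
bar 429.1 140.3 size 48 16 yaw 0.205 px [133. 145.]
```

```bash

python3 -m crank '[[0.002,0,0,0,0,0,0.7],[0.002,0,-0.05,0,0,0,0.7],[0.002,0,-0.1,0,0,0,0.7],[0.002,0,-0.15,0,0,0,0.7],[0.002,0,-0.18,0,0,0,0.7],[0.002,0,-0.18,0,0,0,0.7],[0.002,0,-0.18,0,0,0,0.3],[0.002,0,-0.18,0,0,0,0.3],[0.002,0,-0.18,0,0,0,0.3],[0.002,0,-0.18,0,0,0,0.3],[0.002,0,-0.18,0,0,0,0.3]]' 20
python3 -m crank '[[0,0,0.05,0,0,0,0.3],[0,0,0.1,0,0,0,0.3],[0,0,0.15,0,0,0,0.3],[0.025,-0.4,0.15,0,0,-0.07,0.3],[0.025,-0.4,0.15,0,0,-0.07,0.3],[0.025,-0.4,0.15,0,0,-0.07,0.3],[0.025,-0.4,0.15,0,0,-0.07,0.3],[0.025,-0.4,0.15,0,0,-0.07,0.3],[0.025,-0.4,0.15,0,0,-0.07,0.3],[0.025,-0.4,0.15,0,0,-0.07,0.3],[0.025,-0.4,0.15,0,0,-0.07,0.3],[0.025,-0.4,0.15,0,0,-0.07,0.3]]'
python3 - <<'E'
from h import *
st();c=cam('wrist');np.save('w2.npy',c,allow_pickle=True);cv2.imwrite('pics/w2.png',c['frame'])
E
```

```text
clock: 2.15
tool_pos: [476.7, 373.3, 27.7]
eef_rot: [-1.568, -0.003, 0.0]
wrist_force: [-0.1, 0.6, 7.9]
opening: 0.501
clock: 3.35
tool_pos: [500.9, -32.2, 176.5]
eef_rot: [-1.572, -0.002, -0.075]
wrist_force: [0.7, -0.1, -0.1]
opening: 0.502
{'clock': 3.35, 'joints': [-0.137, 0.219, 1.693, -0.001, 1.228, -1.632], 'tool_pos': [500.857, -32.206, 176.471], 'eef_rot': [-1.572, -0.002, -0.075], 'wrist_force': [0.734, -0.052, -0.125], 'opening': 0.502}
```

View pics/w2.png

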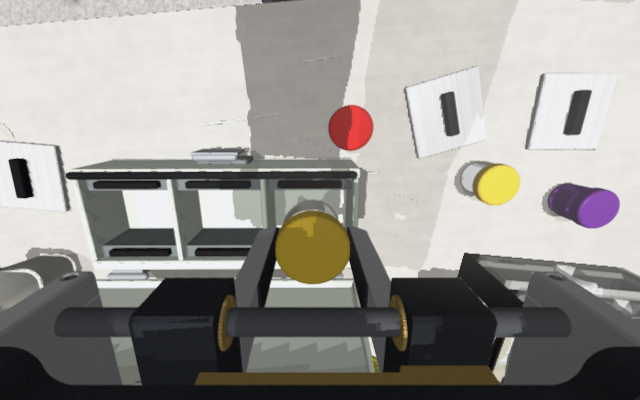

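```bash
python3 - <<'E'
from h import *
c=np.load('w2.npy',allow_pickle=True).item()
g=cv2.cvtColor(c['frame'],cv2.COLOR_BGR2GRAY)
cs,_=cv2.findContours((g<50).astype(np.uint8),cv2.RETR_EXTERNAL,cv2.CHAIN_APPROX_NONE)
for k in cs:
    x,y,w,h=cv2.boundingRect(k)
    if w>40 and h<30 and x<400:
        q=np.array([back(c,*p[0],65)[:2] for p in k],np.float32);r=cv2.minAreaRect(q); print((x,y,w,h),np.round(r[0],1),np.round(r[1],1),round(r[2],1))
cv2.imwrite('pics/w2c.png',cv2.resize(c['frame'][140:280,50:380],None,fx=2.4,fy=2.4,interpolation=cv2.INTER_CUBIC))
E
```

```text
(195, 248, 55, 8) [ 562.8 -140.4] [63.2  9. ] 85.7
(110, 248, 61, 8) [ 555.7 -235.9] [71.3  9. ] 85.7
(186, 181, 65, 7) [ 482.5 -131.3] [69.6  6.7] 85.7
(94, 181, 66, 7) [ 475.1 -230.1] [71.4  6.7] 85.7
(278, 180, 63, 8) [489.4 -33.2] [67.   7.8] 85.7
(66, 172, 285, 7) [ 471.9 -140.3] [304.1   6.5] 85.7
```

View pics/w2c.png

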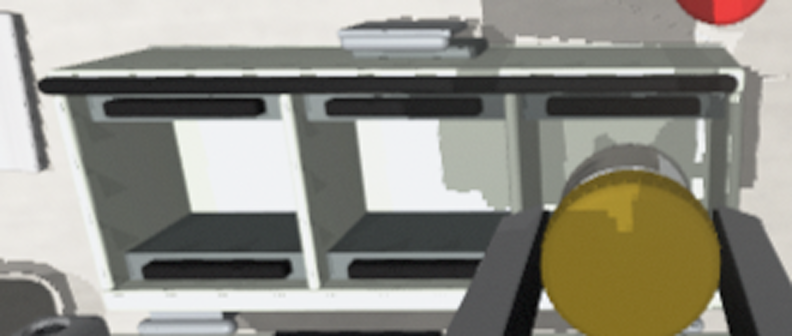

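```bash

python3 -m crank '[[0.029,-0.001,0,0,0,0,0.3],[0.029,-0.001,0,0,0,0,0.3],[0.029,-0.001,-0.05,0,0,0,0.3],[0.029,-0.001,-0.1,0,0,0,0.3],[0.029,-0.001,-0.125,0,0,0,0.3],[0.029,-0.001,-0.143,0,0,0,0.3],[0.029,-0.001,-0.143,0,0,0,0.3],[0.029,-0.001,-0.143,0,0,0,0.62],[0.029,-0.001,-0.143,0,0,0,0.62],[0.029,-0.001,-0.143,0,0,0,0.62]]'
python3 -m crank '[[0,0,0.05,0,0,0,0.62],[0,0,0.1,0,0,0,0.62],[0,0,0.15,0,0,0,0.7],[-0.02,0.219,0.15,0,0,0,0.7],[-0.02,0.219,0.15,0,0,0,0.7],[-0.02,0.219,0.15,0,0,0,0.7],[-0.02,0.219,0.15,0,0,0,0.7],[-0.02,0.219,0.15,0,0,0,0.7],[-0.02,0.219,0.15,0,0,0,0.7],[-0.02,0.219,0.15,0,0,0,0.7]]'
python3 - <<'E'
from h import *
st();c=cam('wrist');np.save('w3.npy',c,allow_pickle=True);cv2.imwrite('pics/w3.png',c['frame']);pots(c);bars(c)
E
```

```text
clock: 4.4
tool_pos: [528.8, -32.1, 32.5]
eef_rot: [-1.577, 0.001, -0.069]
wrist_force: [-2.8, -37.6, -14.8]
opening: 0.615
clock: 5.4
tool_pos: [509.5, 190.6, 183.5]
eef_rot: [-1.57, -0.001, -0.069]
wrist_force: [-0.8, -0.4, 1.6]
opening: 0.701
{'clock': 5.4, 'joints': [0.291, 0.305, 1.567, -0.0, 1.268, -1.211], 'tool_pos': [509.547, 190.615, 183.454], 'eef_rot': [-1.57, -0.001, -0.069], 'wrist_force': [-0.761, -0.362, 1.555], 'opening': 0.701}
yel centre [812.2 264.1] r 229.8 px [370. 376.]
yel centre [735.9 348.7] r 18.5 px [437. 339.]
yel centre [529.3 -25.2] r 27.4 px [133. 216.]
yel centre [510.2 181.5] r 24.2 px [303. 189.]
red centre [434.6  17.9] r 24.6 px [150. 133.]
red centre [446.3 527.2] r 16.3 px [618. 113.]
bar 436.2 21.1 size 45 16 yaw -0.01 px [168. 132.]
bar 429.9 137.7 size 48 12 yaw 0.207 px [262. 120.]
```

View pics/w3.png

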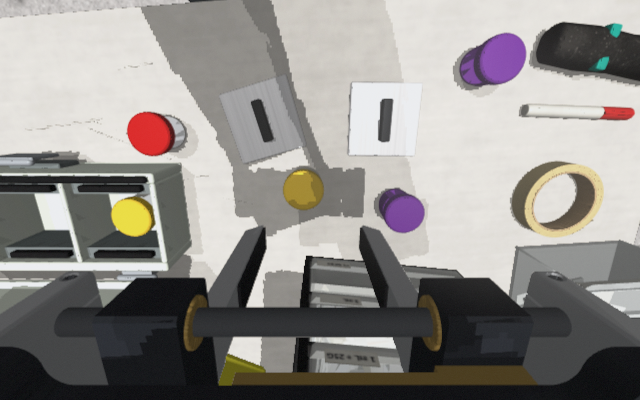

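```bash
cat >> h.py <<'E'
def strips(c,z=65,thr=50):
    g=cv2.cvtColor(c['frame'],cv2.COLOR_BGR2GRAY)
    cs,_=cv2.findContours((g<thr).astype(np.uint8),cv2.RETR_EXTERNAL,cv2.CHAIN_APPROX_NONE)
    for k in cs:
        x,y,w,h=cv2.boundingRect(k)
        if w>30 and h<30:
            q=np.array([back(c,*p[0],z)[:2] for p in k],np.float32);r=cv2.minAreaRect(q); print('strip',(x,y,w,h),np.round(r[0],1),np.round(r[1],1),round(r[2],1))
E
python3 - <<'E'
from h import *
c=np.load('w3.npy',allow_pickle=True).item();strips(c)
for u in(72,150):print(back(c,u,210,69))
print(back(c,133,216,54))
E
```

```text
strip (534, 333, 34, 3) [723.8 490.7] [43.6  3.2] 86.1
strip (94, 250, 61, 8) [570.2 -37. ] [72.4  9.3] 86.1
strip (10, 250, 63, 8) [ 563.4 -135.5] [74.4  9.3] 86.1
strip (0, 184, 56, 8) [ 482.7 -123.2] [62.6  8. ] 86.1
strip (0, 176, 147, 16) [482.1 -70.1] [161.8  16.5] 85.6
[510.91800834 -77.85223226  69.        ]
[516.93467914   9.4990432   69.        ]
[527.53956714 -22.05509762  54.        ]
```

```bash

python3 -m crank '[[0,-0.009,-0.05,0,0,0,0.7],[0,-0.009,-0.1,0,0,0,0.7],[0,-0.009,-0.14,0,0,0,0.7],[0,-0.009,-0.156,0,0,0,0.7],[0,-0.009,-0.156,0,0,0,0.7],[0,-0.009,-0.156,0,0,0,0.3],[0,-0.009,-0.156,0,0,0,0.3],[0,-0.009,-0.156,0,0,0,0.3],[0,-0.009,-0.156,0,0,0,0.3],[0,-0.009,-0.156,0,0,0,0.3]]' 20
python3 -m crank '[[0,0,0.05,0,0,0,0.3],[0,0,0.1,0,0,0,0.3],[0,0,0.15,0,0,0,0.3],[0.013,-0.315,0.15,0,0,0,0.3],[0.013,-0.315,0.15,0,0,0,0.3],[0.013,-0.315,0.15,0,0,0,0.3],[0.013,-0.315,0.15,0,0,0,0.3],[0.013,-0.315,0.15,0,0,0,0.3],[0.013,-0.315,0.15,0,0,0,0.3],[0.013,-0.315,0.15,0,0,0,0.3],[0.013,-0.315,0.15,0,0,0,0.3],[0.013,-0.315,0.15,0,0,0,0.3]]'
python3 - <<'E'
from h import *
st();c=cam('wrist');cv2.imwrite('pics/w4.png',c['frame']);pots(c);bars(c);strips(c)
E
```

```text
clock: 6.45
tool_pos: [510.5, 181.5, 27.9]
eef_rot: [-1.57, -0.002, -0.07]
wrist_force: [-1.8, -2.2, 8.1]
opening: 0.505
clock: 7.65
tool_pos: [522.7, -132.8, 176.7]
eef_rot: [-1.571, -0.0, -0.07]
wrist_force: [-0.3, 0.1, 0.4]
opening: 0.505
{'clock': 7.65, 'joints': [-0.317, 0.301, 1.588, 0.0, 1.252, -1.818], 'tool_pos': [522.725, -132.823, 176.675], 'eef_rot': [-1.571, -0.0, -0.07], 'wrist_force': [-0.318, 0.063, 0.442], 'opening': 0.505}
yel centre [ 811.9 -103.1] r 213.8 px [347. 377.]
yel centre [743.2 -23.1] r 14.0 px [402. 341.]
yel centre [ 597.  -136.1] r 48.7 px [312. 248.]
yel centre [529.7 -26.5] r 25.5 px [404. 190.]
red centre [435.4  14. ] r 23.3 px [445. 100.]
bar 467.1 -392.6 size 48 17 yaw -0.158 px [ 93. 153.]
strip (78, 332, 32, 4) [ 688.9 -424.2] [39.1  4.7] 86.0
strip (365, 225, 57, 8) [570. -43.] [63.2  8.6] 86.0
strip (190, 225, 62, 8) [ 556.4 -237.6] [69.4  8.6] 86.0
strip (276, 154, 65, 8) [ 483.1 -132.7] [67.2  7.4] 86.0
strip (181, 154, 45, 7) [ 474.8 -242.8] [46.7  6.3] 86.0
strip (249, 144, 118, 6) [ 471.6 -132.4] [121.8   5.1] 86.0
strip (157, 144, 76, 6) [ 463.4 -249.7] [77.9  5.1] 86.0
```

```bash

python3 -m crank '[[0,0,-0.05,0,0,0,0.3],[0,0,-0.1,0,0,0,0.3],[0,0,-0.13,0,0,0,0.3],[0,0,-0.145,0,0,0,0.3],[0,0,-0.145,0,0,0,0.3],[0,0,-0.145,0,0,0,0.57],[0,0,-0.145,0,0,0,0.57],[0,0,-0.145,0,0,0,0.57]]'
python3 -m crank '[[0,0,0.05,0,0,0,0.57],[0,0,0.1,0,0,0,0.57],[0,0,0.15,0,0,0,0.7],[-0.088,0.151,0.15,0,0,0,0.7],[-0.088,0.151,0.15,0,0,0,0.7],[-0.088,0.151,0.15,0,0,0,0.7],[-0.088,0.151,0.15,0,0,0,0.7],[-0.088,0.151,0.15,0,0,0,0.7],[-0.088,0.151,0.15,0,0,0,0.7]]'
python3 - <<'E'
from h import *
st();c=cam('wrist');cv2.imwrite('pics/w5.png',c['frame']);pots(c);bars(c);strips(c)
E
```

```text
clock: 8.5
tool_pos: [523.1, -133.2, 32.2]
eef_rot: [-1.571, -0.001, -0.069]
wrist_force: [-0.0, -0.4, -0.1]
opening: 0.575
clock: 9.4
tool_pos: [435.0, 17.6, 182.1]
eef_rot: [-1.571, -0.001, -0.069]
wrist_force: [-0.1, 0.1, 1.0]
opening: 0.698
{'clock': 9.4, 'joints': [-0.044, 0.064, 1.857, -0.0, 1.219, -1.546], 'tool_pos': [434.976, 17.6, 182.08], 'eef_rot': [-1.571, -0.001, -0.069], 'wrist_force': [-0.088, 0.075, 0.964], 'opening': 0.698}
yel centre [734.9 101.9] r 217.6 px [383. 377.]
yel centre [528.9 -26.3] r 26.7 px [282. 263.]
yel centre [ 520.7 -130.4] r 27.5 px [199. 262.]
red centre [434.2  15.3] r 23.6 px [309. 188.]
bar 465.8 -390.7 size 51 21 yaw -0.164 px [  7. 226.]
strip (45, 231, 199, 13) [ 475.6 -179.6] [230.9  15.2] 86.1
```

```bash

python3 -m crank '[[0,-0.002,-0.05,0,0,0,0.7],[0,-0.002,-0.1,0,0,0,0.7],[0,-0.002,-0.14,0,0,0,0.7],[0,-0.002,-0.155,0,0,0,0.7],[0,-0.002,-0.155,0,0,0,0.7],[0,-0.002,-0.155,0,0,0,0.3],[0,-0.002,-0.155,0,0,0,0.3],[0,-0.002,-0.155,0,0,0,0.3],[0,-0.002,-0.155,0,0,0,0.3],[0,-0.002,-0.155,0,0,0,0.3]]' 20
python3 -m crank '[[0,0,0.05,0,0,0,0.3],[0,0,0.1,0,0,0,0.3],[0,0,0.15,0,0,0,0.3],[0.081,-0.249,0.15,0,0,0,0.3],[0.081,-0.249,0.15,0,0,0,0.3],[0.081,-0.249,0.15,0,0,0,0.3],[0.081,-0.249,0.15,0,0,0,0.3],[0.081,-0.249,0.15,0,0,0,0.3],[0.081,-0.249,0.15,0,0,0,0.3],[0.081,-0.249,0.15,0,0,0,0.3],[0.081,-0.249,0.15,0,0,0,0.3]]'
python3 - <<'E'
from h import *
st();c=cam('wrist');cv2.imwrite('pics/w6.png',c['frame']);pots(c);bars(c);strips(c)
E
```

```text
clock: 10.45
tool_pos: [435.6, 15.3, 27.5]
eef_rot: [-1.571, -0.003, -0.07]
wrist_force: [-0.4, -2.3, 8.3]
opening: 0.504
clock: 11.55
tool_pos: [515.5, -232.5, 176.5]
eef_rot: [-1.57, 0.0, -0.069]
wrist_force: [-0.1, 0.4, -0.3]
opening: 0.501
{'clock': 11.55, 'joints': [-0.489, 0.359, 1.512, 0.0, 1.271, -1.99], 'tool_pos': [515.472, -232.482, 176.505], 'eef_rot': [-1.57, 0.0, -0.069], 'wrist_force': [-0.13, 0.35, -0.344], 'opening': 0.501}
yel centre [ 804.2 -202.6] r 213.6 px [347. 377.]
yel centre [ 713.7 -368.5] r 18.5 px [222. 338.]
yel centre [ 714.8 -125. ] r 34.6 px [402. 329.]
yel centre [530.1 -27.6] r 27.2 px [491. 190.]
yel centre [ 522.2 -130.5] r 25.5 px [400. 190.]
red centre [ 583.9 -233.4] r 45.5 px [316. 238.]
bar 467.1 -394.3 size 49 14 yaw -0.161 px [174. 154.]
bar 430.2 130.1 size 48 19 yaw 0.23 px [624.  87.]
strip (451, 226, 31, 7) [568.9 -60.5] [33.6  7.3] 86.0
strip (364, 226, 61, 7) [ 563.3 -141.1] [68.4  7.3] 86.0
strip (293, 155, 47, 7) [ 476.9 -224. ] [48.3  6.3] 86.0
strip (291, 144, 97, 6) [ 466.6 -199.4] [99.8  5.1] 86.0
```

View pics/w6.png

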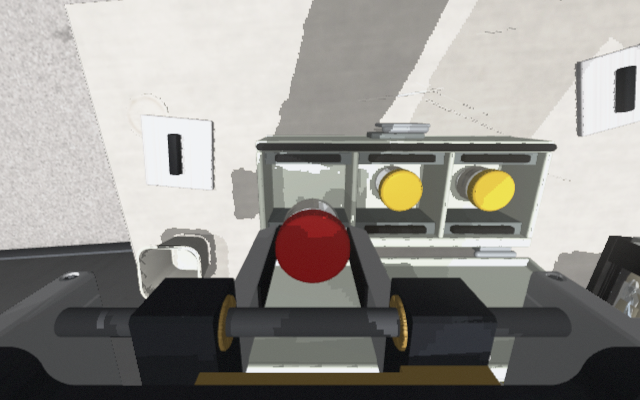

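```bash

python3 -m crank '[[0,0,-0.05,0,0,0,0.3],[0,0,-0.1,0,0,0,0.3],[0,0,-0.13,0,0,0,0.3],[0,0,-0.145,0,0,0,0.3],[0,0,-0.145,0,0,0,0.3],[0,0,-0.145,0,0,0,0.57],[0,0,-0.145,0,0,0,0.57],[0,0,-0.145,0,0,0,0.57]]'
python3 -m crank '[[0,0,0.05,0,0,0,0.57],[0,0,0.1,0,0,0,0.57],[0,0,0.13,0,0,0,0.4],[-0.049,-0.160,0.13,0,0,-0.09,0.4],[-0.049,-0.160,0.13,0,0,-0.09,0.4],[-0.049,-0.160,0.13,0,0,-0.09,0.4],[-0.049,-0.160,0.13,0,0,-0.09,0.4],[-0.049,-0.160,0.13,0,0,-0.09,0.4],[-0.049,-0.160,0.13,0,0,-0.09,0.4]]'
python3 - <<'E'
from h import *
st();c=cam('wrist');cv2.imwrite('pics/w7.png',c['frame']);pots(c);bars(c)
c=cam('top');pots(c,20)
E
```

```text
clock: 12.4
tool_pos: [516.2, -233.6, 32.6]
eef_rot: [-1.572, -0.002, -0.07]
wrist_force: [0.4, 0.7, 0.1]
opening: 0.57
clock: 13.3
tool_pos: [467.0, -392.8, 161.6]
eef_rot: [-1.571, -0.0, -0.16]
wrist_force: [-0.6, 0.2, -0.9]
opening: 0.402
{'clock': 13.3, 'joints': [-0.76, 0.47, 1.391, 0.0, 1.281, -2.17], 'tool_pos': [466.968, -392.836, 161.615], 'eef_rot': [-1.571, -0.0, -0.16], 'wrist_force': [-0.579, 0.175, -0.856], 'opening': 0.402}
yel centre [ 735.1 -414.2] r 203.3 px [328. 377.]
yel centre [ 659.7 -329.5] r 30.5 px [385. 330.]
yel centre [ 522.1 -132.4] r 28.5 px [552. 204.]
yel centre [528.6 -40. ] r 23.8 px [632. 198.]
red centre [ 515.8 -230.2] r 24.3 px [462. 213.]
bar 597.6 -14.0 size 41 12 yaw 1.497 px [624. 239.]
bar 299.3 -258.8 size 65 11 yaw 1.41 px [413.   4.]
yel centre [ 523.4 -126.1] r 27.9 px [372. 201.]
yel centre [825.2  51.9] r 61.7 px [328. 125.]
yel centre [ 9.89e+02 -4.00e-01] r 39.0 px [340.  91.]
red centre [818.9 222.2] r 63.3 px [283. 127.]
red centre [845.9 337.9] r 22.1 px [254. 120.]
red centre [850.2 407.6] r 52.5 px [235. 118.]
red centre [865.4 484.2] r 17.0 px [217. 114.]
```

View pics/w7.png

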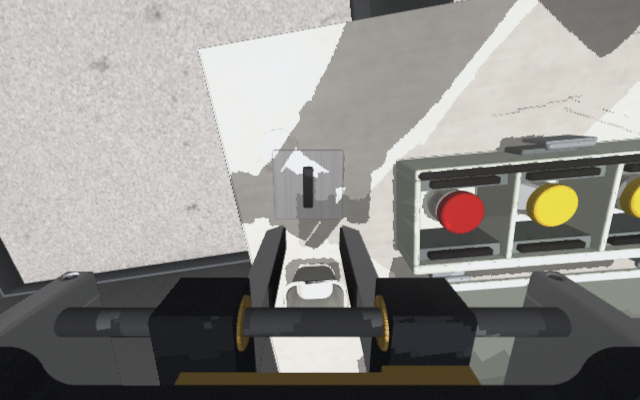

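```bash
python3 - <<'E'
from h import *
c=cam('wrist');bars(c,thr=40);bars(c,thr=70);print(back(c,308,187,20),back(c,308.5,168,20),back(c,308.5,207,20),'tub',back(c,315,258,62))
E
```

```text
bar 596.5 -14.2 size 39 9 yaw 1.502 px [623. 238.]
bar 556.4 -819.0 size 62 19 yaw -1.186 px [ 13. 300.]
bar 597.7 -13.6 size 42 12 yaw 1.487 px [624. 240.]
bar 573.7 -14.1 size 38 25 yaw 1.492 px [624. 224.]
bar 515.5 -231.7 size 49 21 yaw -0.678 px [447. 203.]
bar 466.5 -396.7 size 48 10 yaw -0.16 px [307. 186.]
[ 466.83684102 -395.46784543   20.        ] [ 444.27316933 -391.15662947   20.        ] [ 491.78325477 -398.95956907   20.        ] tub [ 538.68280216 -398.65828181   62.        ]
```

```bash

python3 -m crank '[[0,-0.002,-0.05,0,0,0,0.4],[0,-0.002,-0.1,0,0,0,0.4],[0,-0.002,-0.135,0,0,0,0.4],[0,-0.002,-0.145,0,0,0,0.4],[0,-0.002,-0.151,0,0,0,0.4],[0,-0.002,-0.151,0,0,0,0.4],[0,-0.002,-0.151,0,0,0,0],[0,-0.002,-0.151,0,0,0,0],[0,-0.002,-0.151,0,0,0,0],[0,-0.002,-0.151,0,0,0,0],[0,-0.002,-0.151,0,0,0,0]]' 45
python3 -m crank '[[0,0,0.05,0,0,0,0],[0,0,0.1,0,0,0,0],[0,0,0.14,0,0,0,0],[0.0487,0.1625,0.14,0,0,0.085,0],[0.0487,0.1625,0.14,0,0,0.085,0],[0.0487,0.1625,0.14,0,0,0.085,0],[0.0487,0.1625,0.14,0,0,0.085,0],[0.0487,0.1625,0.14,0,0,0.085,0],[0.0487,0.1625,0.14,0,0,0.085,0],[0.0487,0.1625,0.14,0,0,0.085,0]]'
python3 - <<'E'
from h import *
st();c=cam('wrist');cv2.imwrite('pics/w8.png',c['frame']);pots(c);strips(c)
E
```

```text
clock: 14.55
tool_pos: [467.0, -395.8, 11.2]
eef_rot: [-1.571, -0.001, -0.16]
wrist_force: [-1.0, 1.1, 6.0]
opening: 0.121
clock: 15.55
tool_pos: [515.1, -234.1, 150.3]
eef_rot: [-1.571, 0.0, -0.076]
wrist_force: [-1.5, 0.2, -1.1]
opening: 0.124
{'clock': 15.55, 'joints': [-0.491, 0.384, 1.54, -0.0, 1.217, -1.986], 'tool_pos': [515.09, -234.056, 150.338], 'eef_rot': [-1.571, 0.0, -0.076], 'wrist_force': [-1.5, 0.23, -1.089], 'opening': 0.124}
yel centre [ 765.3 -300.7] r 195.5 px [277. 377.]
yel centre [529.5 -27.8] r 27.5 px [508. 195.]
yel centre [ 522.4 -130.7] r 25.6 px [409. 196.]
strip (110, 334, 34, 3) [ 662.2 -461.4] [38.6  2.9] 85.7
strip (372, 235, 65, 8) [ 563.3 -140.4] [66.5  7.9] 85.7
strip (289, 158, 55, 8) [ 476.  -225.6] [52.   6.7] 85.6
strip (298, 147, 91, 7) [ 467.  -199.3] [85.6  5.6] 85.6
```

View pics/w8.png

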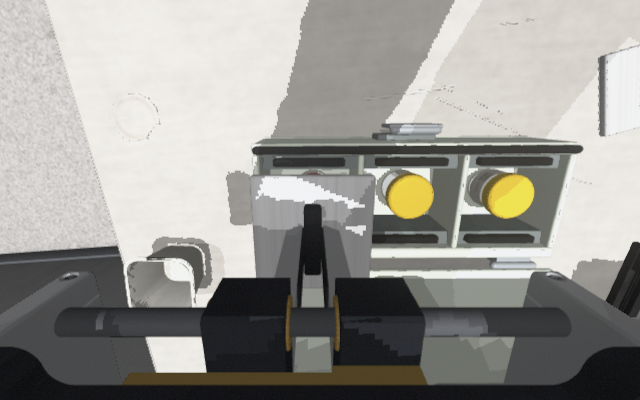

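```bash
python3 - <<'E'
from h import *
c=cam('wrist')
a=back(c,251.5,175.5,147);b=back(c,375.5,176,147);m=(a+b)/2
print(a,b,np.linalg.norm(a-b),'yaw',-np.arctan2(b[0]-a[0],b[1]-a[1]),'centre',m[:2]+44*np.array([np.cos(.075),-np.sin(.075)]))
print(back(c,313,205,159),back(c,313,275,159))
cv2.imwrite('pics/w8c.png',cv2.resize(c['frame'][130:280,230:400],None,fx=4,fy=4,interpolation=cv2.INTER_CUBIC))
E
```

```text
[ 468.8393208  -269.58301236  147.        ] [ 475.54721712 -186.54665939  147.        ] 83.30685317708533 yaw -0.08060760628805334 centre [ 516.06957696 -231.361743  ]
[ 488.86445381 -229.68218051  159.        ] [ 540.23104943 -233.59691771  159.        ]
```

View pics/w8c.png

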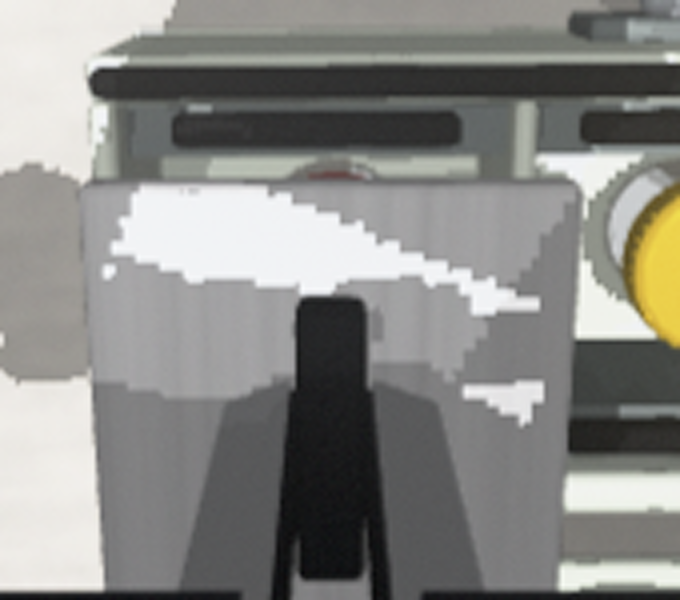

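```bash
python3 - <<'E'
from h import *
c=cam('wrist')
p=back(c,230+316/4,130+129/4,65);print(p, 'well0',p[:2]+[40.3,-2.9])
print('plate edge dir centre px',230+332/4)
print('held pt',back(c,230+331/4,130+300/4,159))
E
```

```text
[ 476.15123776 -232.40707573   65.        ] well0 [ 516.45123776 -235.30707573]
plate edge dir centre px 313.0
held pt [ 488.85709396 -229.79168972  159.        ]
```

```bash

python3 -m crank '[[0.0006,-0.0035,-0.03,0,0,0,0],[0.0006,-0.0035,-0.055,0,0,0,0],[0.0006,-0.0035,-0.065,0,0,0,0],[0.0006,-0.0035,-0.070,0,0,0,0],[0.0006,-0.0035,-0.073,0,0,0,0],[0.0006,-0.0035,-0.075,0,0,0,0],[0.0006,-0.0035,-0.075,0,0,0,0],[0.0006,-0.0035,-0.075,0,0,0,0]]'
python3 - <<'E'
from h import *
st();c=cam('wrist');cv2.imwrite('pics/w9.png',cv2.resize(c['frame'][130:300,150:420],None,fx=2.9,fy=2.9,interpolation=cv2.INTER_CUBIC))
E
```

```text
clock: 16.5
tool_pos: [516.3, -236.7, 76.1]
eef_rot: [-1.571, -0.001, -0.075]
wrist_force: [-0.2, 0.0, 1.9]
opening: 0.122
{'clock': 16.5, 'joints': [-0.494, 0.475, 1.598, -0.0, 1.067, -1.99], 'tool_pos': [516.33, -236.686, 76.138], 'eef_rot': [-1.571, -0.001, -0.075], 'wrist_force': [-0.235, 0.032, 1.869], 'opening': 0.122}
```

View pics/w9.png

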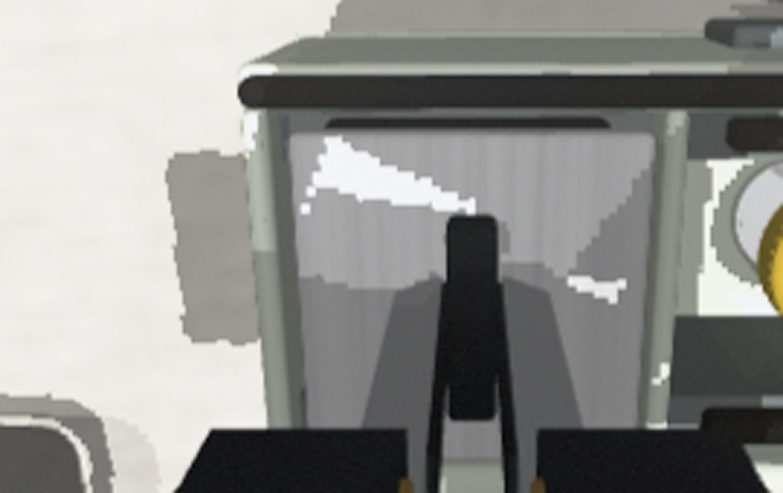

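```bash

python3 -m crank '[[0,-0.001,-0.003,0,0,0,0],[0,-0.001,-0.006,0,0,0,0],[0,-0.001,-0.008,0,0,0,0],[0,-0.001,-0.01,0,0,0,0],[0,-0.001,-0.01,0,0,0,0]]'
python3 -m crank '[[0,0,-0.002,0,0,0,0],[0,0,-0.003,0,0,0,0],[0,0,-0.003,0,0,0,0]]'
```

```text
clock: 17.05
tool_pos: [516.7, -237.4, 68.1]
eef_rot: [-1.571, -0.002, -0.075]
wrist_force: [-9.4, 7.7, 25.8]
opening: 0.12
clock: 17.35
tool_pos: [517.5, -237.4, 67.7]
eef_rot: [-1.572, -0.005, -0.074]
wrist_force: [-16.4, 14.5, 51.1]
opening: 0.123
```

```bash

python3 -m crank '[[0,0,0.005,0,0,0,0.25],[0,0,0.005,0,0,0,0.25],[0,0,0.005,0,0,0,0.25],[0,0,0.05,0,0,0,0.25],[0,0,0.1,0,0,0,0.3],[0,0,0.12,0,0,0,0.4]]'
python3 - <<'E'
from h import *
st();c=cam('wrist');cv2.imwrite('pics/w10.png',c['frame']);bars(c,z=77);bars(c,z=77,thr=75)
E
python3 -m crank '[[-0.087,0.375,0,0,0,0.28,0.4],[-0.087,0.375,0,0,0,0.28,0.4],[-0.087,0.375,0,0,0,0.28,0.4],[-0.087,0.375,0,0,0,0.28,0.4],[-0.087,0.375,0,0,0,0.28,0.4],[-0.087,0.375,0,0,0,0.28,0.4],[-0.087,0.375,0,0,0,0.28,0.4],[-0.087,0.375,0,0,0,0.28,0.4],[-0.087,0.375,0,0,0,0.28,0.4],[-0.087,0.375,0,0,0,0.28,0.4],[-0.087,0.375,0,0,0,0.28,0.4]]'
python3 - <<'E'
from h import *
st();c=cam('wrist');cv2.imwrite('pics/w11.png',c['frame'])
for t in(40,55,70):bars(c,thr=t)
E
```

```text
clock: 17.95
tool_pos: [517.0, -238.1, 186.5]
eef_rot: [-1.573, -0.004, -0.075]
wrist_force: [-0.4, -0.7, -0.4]
opening: 0.357
{'clock': 17.95, 'joints': [-0.496, 0.355, 1.493, -0.0, 1.289, -1.992], 'tool_pos': [516.983, -238.098, 186.495], 'eef_rot': [-1.573, -0.004, -0.075], 'wrist_force': [-0.427, -0.704, -0.45], 'opening': 0.357}
bar 722.1 52.8 size 42 11 yaw 1.499 px [552. 333.]
bar 558.5 -144.1 size 66 8 yaw 1.497 px [398. 223.]
bar 520.5 -235.4 size 40 10 yaw -0.079 px [313. 196.]
bar 430.6 71.9 size 40 15 yaw 0.228 px [624.  85.]
bar 565.5 -49.2 size 69 8 yaw 1.497 px [483. 223.]
bar 557.9 -144.1 size 68 10 yaw 1.497 px [398. 223.]
bar 516.7 -235.7 size 49 11 yaw -0.074 px [313. 193.]
bar 430.9 72.1 size 41 15 yaw 0.228 px [624.  85.]
clock: 19.1
tool_pos: [429.2, 136.6, 182.0]
eef_rot: [-1.571, 0.001, 0.204]
wrist_force: [-0.9, -0.1, 0.7]
opening: 0.399
{'clock': 19.1, 'joints': [0.227, 0.1, 1.818, -0.0, 1.224, -1.548], 'tool_pos': [429.177, 136.625, 181.987], 'eef_rot': [-1.571, 0.001, 0.204], 'wrist_force': [-0.899, -0.109, 0.7], 'opening': 0.399}
bar 429.4 136.4 size 48 10 yaw 0.207 px [311. 180.]
bar 438.2 282.6 size 49 14 yaw -0.078 px [420. 211.]
bar 428.8 136.3 size 49 10 yaw 0.207 px [311. 182.]
bar 463.5 -118.7 size 41 16 yaw 1.362 px [105. 169.]
```

```bash

python3 -m crank '[[0,-0.002,-0.05,0,0,0,0.4],[0,-0.002,-0.1,0,0,0,0.4],[0,-0.002,-0.15,0,0,0,0.4],[0,-0.002,-0.166,0,0,0,0.4],[0,-0.002,-0.1724,0,0,0,0.4],[0,-0.002,-0.1724,0,0,0,0.4],[0,-0.002,-0.1724,0,0,0,0],[0,-0.002,-0.1724,0,0,0,0],[0,-0.002,-0.1724,0,0,0,0],[0,-0.002,-0.1724,0,0,0,0],[0,-0.002,-0.1724,0,0,0,0]]' 45
python3 -m crank '[[0,0,0.05,0,0,0,0],[0,0,0.1,0,0,0,0],[0,0,0.14,0,0,0,0],[0.0945,-0.2725,0.14,0,0,-0.28,0],[0.0945,-0.2725,0.14,0,0,-0.28,0],[0.0945,-0.2725,0.14,0,0,-0.28,0],[0.0945,-0.2725,0.14,0,0,-0.28,0],[0.0945,-0.2725,0.14,0,0,-0.28,0],[0.0945,-0.2725,0.14,0,0,-0.28,0],[0.0945,-0.2725,0.14,0,0,-0.28,0],[0.0945,-0.2725,0.14,0,0,-0.28,0]]'
python3 - <<'E'
from h import *
st();c=cam('wrist');cv2.imwrite('pics/w12.png',cv2.resize(c['frame'][130:300,200:420],None,fx=3.5,fy=3.5,interpolation=cv2.INTER_CUBIC))
E
```

```text
clock: 20.25
tool_pos: [429.4, 135.5, 10.6]
eef_rot: [-1.571, -0.001, 0.205]
wrist_force: [-1.1, -0.4, 6.3]
opening: 0.121
clock: 21.35
tool_pos: [523.2, -137.3, 149.5]
eef_rot: [-1.57, 0.001, -0.076]
wrist_force: [0.2, 0.7, -1.4]
opening: 0.123
{'clock': 21.35, 'joints': [-0.324, 0.333, 1.613, 0.0, 1.197, -1.819], 'tool_pos': [523.176, -137.282, 149.538], 'eef_rot': [-1.57, 0.001, -0.076], 'wrist_force': [0.245, 0.703, -1.375], 'opening': 0.123}
```

View pics/w12.png

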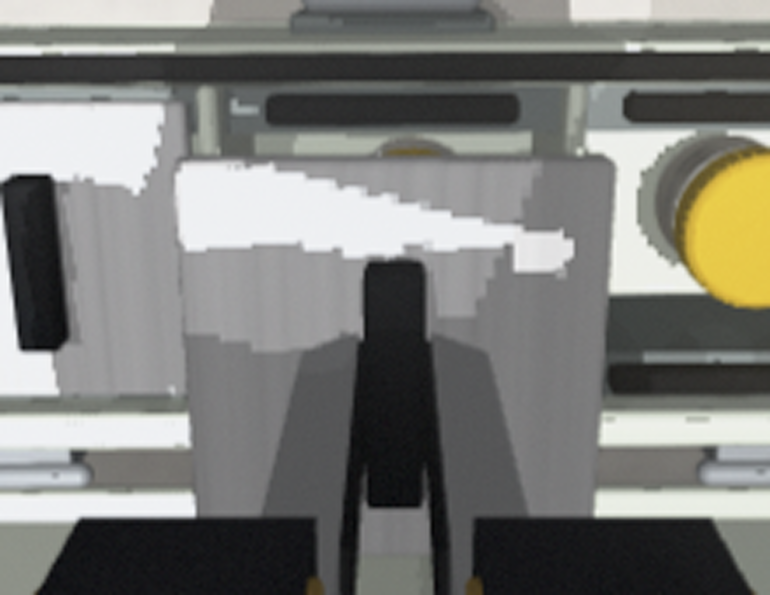

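```bash

python3 -m crank '[[0,-0.0015,-0.03,0,0,0,0],[0,-0.0015,-0.055,0,0,0,0],[0,-0.0015,-0.065,0,0,0,0],[0,-0.0015,-0.070,0,0,0,0],[0,-0.0015,-0.073,0,0,0,0],[0,-0.0015,-0.075,0,0,0,0],[0,-0.0015,-0.075,0,0,0,0],[0,-0.0015,-0.075,0,0,0,0]]'
python3 - <<'E'
from h import *
st();c=cam('wrist');cv2.imwrite('pics/w13.png',cv2.resize(c['frame'][130:300,200:420],None,fx=3.5,fy=3.5,interpolation=cv2.INTER_CUBIC))
E
python3 -m crank '[[0,0,-0.003,0,0,0,0],[0,0,-0.006,0,0,0,0],[0,0,-0.008,0,0,0,0],[0,0,-0.01,0,0,0,0],[0,0,-0.01,0,0,0,0]]'
```

```text
clock: 22.2
tool_pos: [523.8, -138.6, 75.6]
eef_rot: [-1.571, -0.001, -0.075]
wrist_force: [-1.2, -0.2, -0.9]
opening: 0.124
{'clock': 22.2, 'joints': [-0.326, 0.425, 1.676, -0.0, 1.04, -1.822], 'tool_pos': [523.77, -138.589, 75.606], 'eef_rot': [-1.571, -0.001, -0.075], 'wrist_force': [-1.202, -0.153, -0.891], 'opening': 0.124}
clock: 22.75
tool_pos: [523.9, -138.6, 67.5]
eef_rot: [-1.571, -0.001, -0.075]
wrist_force: [-11.7, 3.2, 26.2]
opening: 0.12
```

```bash

python3 -m crank '[[0,0,-0.002,0,0,0,0],[0,0,-0.003,0,0,0,0],[0,0,-0.003,0,0,0,0]]'
python3 -m crank '[[0,0,0.005,0,0,0,0.25],[0,0,0.005,0,0,0,0.25],[0,0,0.005,0,0,0,0.25],[0,0,0.05,0,0,0,0.25],[0,0,0.1,0,0,0,0.3],[0,0,0.12,0,0,0,0.4]]'
python3 - <<'E'
from h import *
c=cam('wrist');bars(c,z=77);bars(c,z=77,thr=75)
E
python3 -m crank '[[-0.085,0.4235,0,0,0,0,0.4],[-0.085,0.4235,0,0,0,0,0.4],[-0.085,0.4235,0,0,0,0,0.4],[-0.085,0.4235,0,0,0,0,0.4],[-0.085,0.4235,0,0,0,0,0.4],[-0.085,0.4235,0,0,0,0,0.4],[-0.085,0.4235,0,0,0,0,0.4],[-0.085,0.4235,0,0,0,0,0.4],[-0.085,0.4235,0,0,0,0,0.4],[-0.085,0.4235,0,0,0,0,0.4],[-0.085,0.4235,0,0,0,0,0.4]]'
python3 - <<'E'
from h import *
st();c=cam('wrist');cv2.imwrite('pics/w14.png',c['frame'])
for t in(40,55,70):bars(c,thr=t)
E
```

```text
clock: 23.05
tool_pos: [524.6, -138.7, 67.1]
eef_rot: [-1.572, -0.004, -0.075]
wrist_force: [-22.6, 8.4, 54.5]
opening: 0.121
clock: 23.65
tool_pos: [524.6, -138.9, 186.0]
eef_rot: [-1.572, -0.005, -0.075]
wrist_force: [1.6, 0.9, -1.2]
opening: 0.353
bar 566.0 -44.5 size 65 8 yaw 1.496 px [399. 223.]
bar 523.6 -136.9 size 48 10 yaw -0.074 px [312. 190.]
bar 516.3 -234.0 size 48 13 yaw -0.075 px [222. 193.]
bar 565.4 -44.8 size 68 10 yaw 1.496 px [398. 223.]
bar 516.9 -233.8 size 49 14 yaw -0.075 px [223. 193.]
bar 523.7 -136.3 size 51 11 yaw -0.08 px [313. 192.]
clock: 24.8
tool_pos: [438.2, 285.0, 181.0]
eef_rot: [-1.572, 0.001, -0.073]
wrist_force: [-0.2, -0.8, 0.5]
opening: 0.399
{'clock': 24.8, 'joints': [0.507, 0.262, 1.628, -0.0, 1.253, -0.991], 'tool_pos': [438.151, 285.023, 181.034], 'eef_rot': [-1.572, 0.001, -0.073], 'wrist_force': [-0.166, -0.83, 0.521], 'opening': 0.399}
bar 438.3 285.5 size 49 9 yaw -0.073 px [312. 183.]
bar 438.4 286.3 size 49 10 yaw -0.078 px [312. 183.]
```

```bash

python3 -m crank '[[0,0,-0.05,0,0,0,0.4],[0,0,-0.1,0,0,0,0.4],[0,0,-0.15,0,0,0,0.4],[0,0,-0.166,0,0,0,0.4],[0,0,-0.1724,0,0,0,0.4],[0,0,-0.1724,0,0,0,0.4],[0,0,-0.1724,0,0,0,0],[0,0,-0.1724,0,0,0,0],[0,0,-0.1724,0,0,0,0],[0,0,-0.1724,0,0,0,0],[0,0,-0.1724,0,0,0,0]]' 45
python3 -m crank '[[0,0,0.05,0,0,0,0],[0,0,0.1,0,0,0,0],[0,0,0.14,0,0,0,0],[0.0925,-0.3235,0.14,0,0,0,0],[0.0925,-0.3235,0.14,0,0,0,0],[0.0925,-0.3235,0.14,0,0,0,0],[0.0925,-0.3235,0.14,0,0,0,0],[0.0925,-0.3235,0.14,0,0,0,0],[0.0925,-0.3235,0.14,0,0,0,0],[0.0925,-0.3235,0.14,0,0,0,0],[0.0925,-0.3235,0.14,0,0,0,0],[0.0925,-0.3235,0.14,0,0,0,0]]'
python3 - <<'E'
from h import *
st();c=cam('wrist');cv2.imwrite('pics/w15.png',cv2.resize(c['frame'][130:300,200:420],None,fx=3.5,fy=3.5,interpolation=cv2.INTER_CUBIC))
E
```

```text
clock: 25.95
tool_pos: [438.8, 285.0, 10.1]
eef_rot: [-1.571, -0.001, -0.075]
wrist_force: [0.6, -2.1, 4.1]
opening: 0.124
clock: 27.15
tool_pos: [530.8, -38.8, 149.3]
eef_rot: [-1.571, 0.001, -0.076]
wrist_force: [-0.2, 1.1, -0.3]
opening: 0.122
{'clock': 27.15, 'joints': [-0.142, 0.314, 1.638, 0.0, 1.19, -1.637], 'tool_pos': [530.794, -38.839, 149.292], 'eef_rot': [-1.571, 0.001, -0.076], 'wrist_force': [-0.181, 1.144, -0.279], 'opening': 0.122}
```

View pics/w15.png

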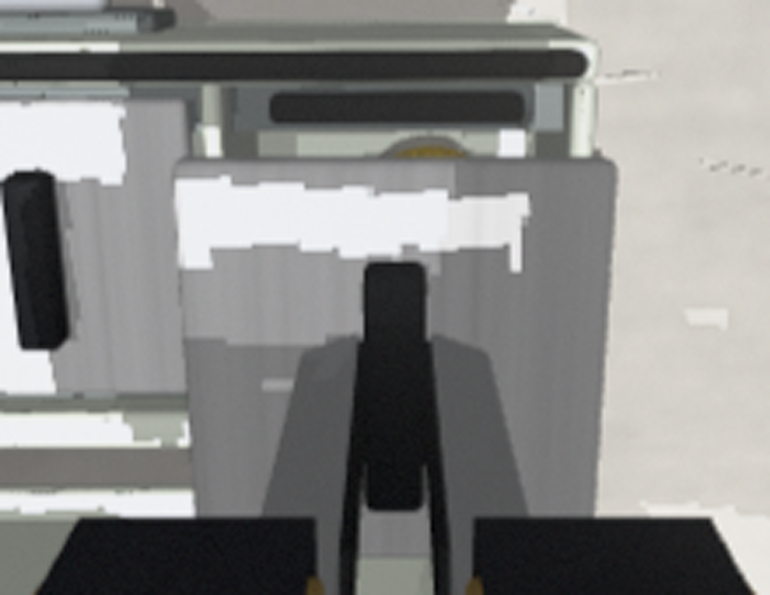

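```bash

python3 -m crank '[[0,0,-0.03,0,0,0,0],[0,0,-0.055,0,0,0,0],[0,0,-0.065,0,0,0,0],[0,0,-0.070,0,0,0,0],[0,0,-0.073,0,0,0,0],[0,0,-0.075,0,0,0,0],[0,0,-0.075,0,0,0,0],[0,0,-0.075,0,0,0,0]]'
python3 -m crank '[[0,0,-0.003,0,0,0,0],[0,0,-0.006,0,0,0,0],[0,0,-0.008,0,0,0,0],[0,0,-0.01,0,0,0,0],[0,0,-0.012,0,0,0,0],[0,0,-0.012,0,0,0,0]]'
python3 -m crank '[[0,0,0.005,0,0,0,0.25],[0,0,0.005,0,0,0,0.25],[0,0,0.005,0,0,0,0.25],[0,0,0.05,0,0,0,0.25],[0,0,0.1,0,0,0,0.3],[0,0,0.12,0,0,0,0.4],[-0.06,-0.1,0.17,0,0,0,0.4],[-0.06,-0.1,0.17,0,0,0,0.4],[-0.06,-0.1,0.17,0,0,0,0.4],[-0.06,-0.1,0.17,0,0,0,0.4]]'
python3 - <<'E'
from h import *
st();c=cam('wrist');cv2.imwrite('pics/w16.png',c['frame']);np.save('w16.npy',c,allow_pickle=True)
for t in (55,75):bars(c,z=77,thr=t)
c=cam('scene');np.save('s16.npy',c,allow_pickle=True);cv2.imwrite('pics/s16.png',cv2.resize(c['frame'][150:330,300:500],None,fx=3.3,fy=3.3,interpolation=cv2.INTER_CUBIC))
E
```

```text
clock: 28.0
tool_pos: [531.3, -38.6, 75.2]
eef_rot: [-1.571, -0.001, -0.075]
wrist_force: [0.1, 0.0, -1.3]
opening: 0.12
clock: 28.6
tool_pos: [531.9, -38.6, 66.8]
eef_rot: [-1.571, -0.003, -0.075]
wrist_force: [-20.1, 3.3, 45.5]
opening: 0.119
clock: 29.6
tool_pos: [470.3, -140.8, 233.9]
eef_rot: [-1.572, -0.002, -0.078]
wrist_force: [0.1, 0.2, -0.2]
opening: 0.397
{'clock': 29.6, 'joints': [-0.365, 0.144, 1.644, -0.0, 1.351, -1.858], 'tool_pos': [470.339, -140.779, 233.923], 'eef_rot': [-1.572, -0.002, -0.078], 'wrist_force': [0.078, 0.199, -0.169], 'opening': 0.397}
bar 515.7 -233.8 size 49 13 yaw -0.077 px [242. 222.]
bar 529.5 -39.1 size 49 12 yaw -0.036 px [392. 221.]
bar 522.6 -136.4 size 50 9 yaw -0.077 px [317. 222.]
bar 515.7 -233.9 size 49 13 yaw -0.103 px [243. 222.]
bar 530.2 -38.8 size 50 13 yaw -0.079 px [393. 222.]
bar 522.6 -136.6 size 50 12 yaw -0.068 px [317. 222.]
```

View pics/w16.png

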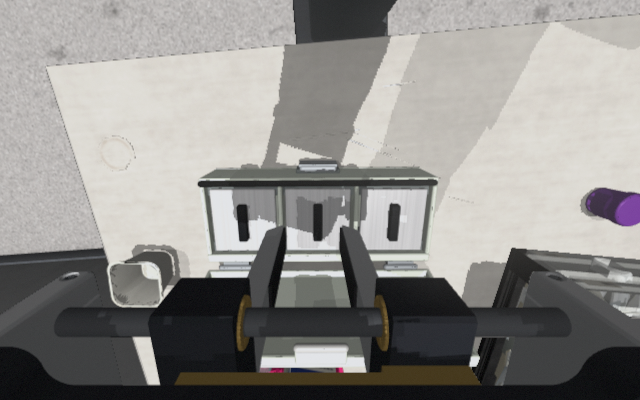

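View pics/s16.png

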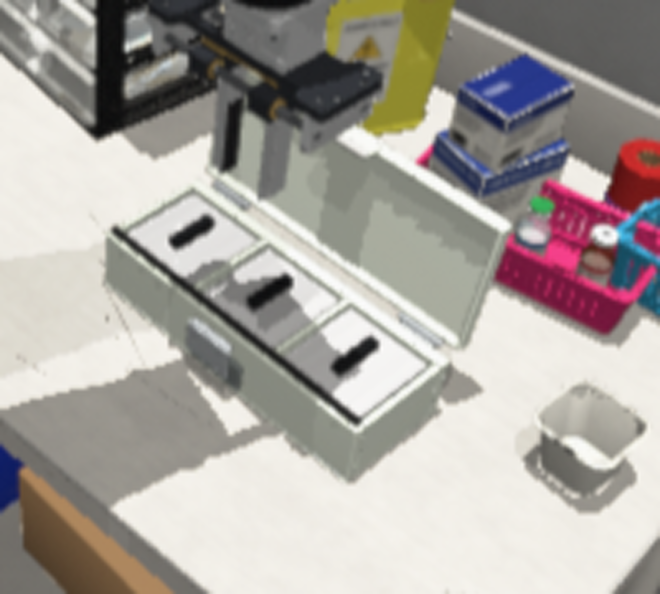

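```bash
python3 - <<'E'
from h import *
t=np.load('top0.npy',allow_pickle=True).item();s=np.load('s16.npy',allow_pickle=True).item()
def ray(c,u,v): 
    d=Rc(c)@np.array([(u-c['cx'])/f(c),(v-c['cy'])/f(c),1]);return np.array(c['eye']),d/np.linalg.norm(d)
def tri(a,b):
    A=np.zeros((3,3));y=np.zeros(3)
    for c,p in((t,a),(s,b)):
        e,d=ray(c,*p);P=np.eye(3)-np.outer(d,d);A+=P;y+=P@e
    return np.linalg.solve(A,y).round()
print('tongue',tri((380.7,163),(410.6,193)))
print('lid left corner',tri((337.5,157),(300+235/3.3,150+120/3.3)),'right',tri((423.5,164.5),(300+508/3.3,150+230/3.3)))
print('pink front edge', back(t,371,153.5,0),back(t,432,149,0),back(t,371,153.5,60))
print('bluebox',tri((387,105),(455,172)),back(t,380,130,100))
hin=np.array([591.3,-142.6,70]);ex=np.array([.9972,-.0749,0])
for a in(1.7,1.75,1.8,1.85,1.9,1.95):
    for nm,h in(('out',17),('in',2)):
        p=hin+ex*(-133*np.cos(a)+h*np.sin(a))+[0,0,133*np.sin(a)+h*np.cos(a)]
        print(a,nm,p.round(),'top',np.round(proj(t,p)),'scene',np.round(proj(s,p)))
E
```

```text
tongue [ 617. -147.  189.]
lid left corner [660.  10. 107.] right [ 614. -294.  188.]
pink front edge [ 740.5880908  -129.92157933    0.        ] [ 768.9405676  -372.59776664    0.        ] [ 711.1439885  -123.50193263   60.        ]
bluebox [ 857. -167.  156.] [ 791.43222686 -153.7434879   100.        ]
1.7 out [ 625. -145.  200.] top [382. 158.] scene [410. 189.]
1.7 in [ 610. -144.  202.] top [381. 162.] scene [407. 191.]
1.75 out [ 632. -146.  198.] top [382. 157.] scene [412. 189.]
1.75 in [ 617. -145.  201.] top [381. 160.] scene [408. 190.]
1.8 out [ 638. -146.  196.] top [382. 156.] scene [413. 189.]
1.8 in [ 623. -145.  199.] top [381. 159.] scene [410. 190.]
1.85 out [ 644. -147.  193.] top [382. 154.] scene [414. 188.]
1.85 in [ 630. -145.  197.] top [382. 157.] scene [411. 189.]
1.9 out [ 650. -147.  190.] top [382. 153.] scene [416. 188.]
1.9 in [ 636. -146.  195.] top [382. 156.] scene [413. 189.]
1.95 out [ 656. -147.  187.] top [382. 152.] scene [417. 188.]
1.95 in [ 642. -146.  193.] top [382. 155.] scene [414. 189.]
```

```bash

python3 -m crank '[[0,0,0.015,0,0,0,0],[0.201,-0.010,0.015,0,0,0,0],[0.201,-0.010,0.015,0,0,0,0],[0.201,-0.010,0.015,0,0,0,0],[0.201,-0.010,0.015,0,0,0,0],[0.201,-0.010,0.015,0,0,0,0],[0.201,-0.010,0.015,0,0,0,0],[0.201,-0.010,-0.03,0,0,0,0],[0.201,-0.010,-0.073,0,0,0,0],[0.201,-0.010,-0.073,0,0,0,0]]' 20
python3 -m crank '[[-0.02,0.0015,0,0,0,0,0],[-0.04,0.003,0,0,0,0,0],[-0.06,0.0045,0,0,0,0,0],[-0.08,0.006,0,0,0,0,0],[-0.1,0.0075,0,0,0,0,0],[-0.1,0.0075,0,0,0,0,0]]'
```

```text
clock: 30.7
tool_pos: [668.9, -147.3, 154.4]
eef_rot: [-1.569, 0.009, -0.075]
wrist_force: [0.2, -0.7, -0.5]
opening: 0.003
clock: 31.3
tool_pos: [571.2, -140.9, 163.0]
eef_rot: [-1.572, -0.003, -0.075]
wrist_force: [-0.4, 0.2, 0.4]
opening: 0.003
```

```bash

python3 -m crank '[[-0.02,0.0015,0,0,0,0,0],[-0.04,0.003,0,0,0,0,0],[-0.05,0.004,0,0,0,0,0]]'
python3 -m crank '[[-0.008,0.0006,-0.009,0,0,0,0],[-0.017,0.0013,-0.019,0,0,0,0],[-0.024,0.0018,-0.029,0,0,0,0],[-0.03,0.0022,-0.039,0,0,0,0]]'
python3 -m crank '[[-0.003,0.0002,-0.008,0,0,0,0],[-0.006,0.0004,-0.016,0,0,0,0]]'
```

```text
clock: 31.6
tool_pos: [522.0, -137.0, 161.5]
eef_rot: [-1.571, -0.002, -0.075]
wrist_force: [1.7, -0.3, 0.2]
opening: 0.002
clock: 32.0
tool_pos: [492.3, -134.9, 120.7]
eef_rot: [-1.571, -0.001, -0.075]
wrist_force: [1.0, 0.3, 0.6]
opening: 0.006
clock: 32.2
tool_pos: [485.9, -134.4, 104.1]
eef_rot: [-1.571, 0.0, -0.075]
wrist_force: [0.6, -0.4, 1.1]
opening: 0.002
```

```bash

python3 -m crank '[[-0.003,0.0002,-0.006,0,0,0,0],[-0.005,0.0004,-0.012,0,0,0,0],[-0.006,0.0004,-0.015,0,0,0,0]]'
python3 -m crank '[[0,0,-0.002,0,0,0,0],[0,0,-0.004,0,0,0,0],[0,0,-0.004,0,0,0,0]]'
python3 - <<'E'
from h import *
c=cam('wrist');cv2.imwrite('pics/w17.png',c['frame'])
for p in((520,-180),(520,-90),(560,-140),(516,-250)):
    u,v=map(int,proj(c,(*p,87)));print(p,(u,v),c['frame'][v-4:v+5,u-4:u+5].reshape(-1,3).mean(0).round())
bars(c,z=77)
E
```

```text
clock: 32.5
tool_pos: [480.9, -134.2, 90.3]
eef_rot: [-1.571, -0.003, -0.075]
wrist_force: [2.1, 0.6, 3.1]
opening: 0.008
clock: 32.8
tool_pos: [480.3, -134.1, 87.0]
eef_rot: [-1.571, -0.001, -0.075]
wrist_force: [-7.3, 2.4, 21.0]
opening: 0.006
(520, -180) (252, 289) [19. 16. 17.]
(520, -90) (373, 281) [30. 30. 29.]
(560, -140) (309, 330) [40. 52. 59.]
(516, -250) (159, 290) [227. 224. 222.]
```

```bash

python3 -m crank '[[0,0,-0.002,0,0,0,0],[0,0,-0.002,0,0,0,0]]'
python3 -m crank '[[0,0,0.02,0,0,0,0],[0,0,0.02,0,0,0,0],[0,0,0.02,0,0,0,0],[0,0,0.02,0,0,0,0]]'
python3 -m crank '[[0,0,0.012,0,0,0,0],[0,0,0.009,0,0,0,0],[0,0,0.007,0,0,0,0],[0,0,0.007,0,0,0,0],[0,0,0.007,0,0,0,0]]'
```

```text
clock: 33.05
tool_pos: [480.5, -134.2, 86.6]
eef_rot: [-1.571, -0.001, -0.075]
wrist_force: [-16.7, 5.3, 42.9]
opening: 0.006
clock: 33.45
tool_pos: [479.6, -133.9, 102.7]
eef_rot: [-1.57, 0.001, -0.075]
wrist_force: [0.3, -0.0, -0.1]
opening: 0.005
clock: 33.95
tool_pos: [479.9, -134.0, 110.3]
eef_rot: [-1.571, 0.001, -0.075]
wrist_force: [-0.4, -0.5, -0.9]
opening: 0.003
```

```bash

python3 -m crank '[[0,0,-0.01,0,0,0,0],[0,0,-0.018,0,0,0,0],[0,0,-0.021,0,0,0,0],[0,0,-0.021,0,0,0,0],[0,0,-0.021,0,0,0,0]]'
python3 -m crank '[[0,0,0.05,0,0,0,0],[-0.05,0,0.1,0,0,0,0],[-0.1,0,0.13,0,0,0,0],[-0.1,0,0.13,0,0,0,0],[-0.1,0,0.13,0,0,0,0],[-0.1,0,0.13,0,0,0,0]]'
python3 - <<'E'
from h import *
st()
for n in('wrist','scene','top'):
    c=cam(n);cv2.imwrite(f'pics/end_{n}.png',c['frame'])
    if n=='wrist':
        g=cv2.cvtColor(c['frame'],cv2.COLOR_BGR2GRAY);bars(c,z=77)
    t0=np.load(f'{n}0.npy',allow_pickle=True).item() if n!='wrist' else None
    if t0 is not None:
        for nm,(x,y,z) in dict(tape=(505,445,25),tub=(576,-400,62)).items():
            u,v=map(int,proj(c,(x,y,z)));a,b=[q['frame'][v-30:v+31,u-30:u+31] for q in(t0,c)]
            sh=cv2.phaseCorrelate(*[cv2.cvtColor(k,cv2.COLOR_BGR2GRAY).astype(float) for k in(a,b)]);print(n,nm,np.round(sh[0],2),round(sh[1],2))
E
```

```text
clock: 34.45
tool_pos: [480.0, -134.0, 89.6]
eef_rot: [-1.571, 0.0, -0.075]
wrist_force: [0.2, -0.5, 1.1]
opening: 0.008
clock: 35.05
tool_pos: [380.3, -134.2, 220.0]
eef_rot: [-1.571, -0.002, -0.075]
wrist_force: [0.5, -0.3, -0.1]
opening: 0.0
{'clock': 35.05, 'joints': [-0.43, -0.049, 1.879, 0.0, 1.31, -1.926], 'tool_pos': [380.348, -134.192, 219.996], 'eef_rot': [-1.571, -0.002, -0.075], 'wrist_force': [0.518, -0.268, -0.126], 'opening': 0.0}
bar 500.3 -428.7 size 39 10 yaw -0.002 px [101. 290.]
scene tape [-0.03 -0.19] 0.8
scene tub [ 0. -0.] 0.99
top tape [-0.04  0.06] 0.9
top tub [-0.04  0.08] 0.91
```

```bash
python3 -c "
from cell import *
print(job_done())"
```

```text
the job is handed in; nothing more can be done
None
```

I packed the carrier and handed the job in at about 35 s on the robot clock; every check I could make agreed that it was done.

- **Pots:** The red pot and the two yellow ones each stand in their own well, and I left the purple ones alone. The first yellow pot (left-hand well) was released about 12 mm off centre. The limit is 28 mm. A finger leaned on the well wall there, with about 37 N read at the wrist. I corrected the offset before placing the others.
- **Cover plates:** Each plate was pressed until it stopped, with the tool tip at 66.8–67.7 mm, which puts the underside at about 57 mm, on the ledges. The last camera view showed all three level, with the bars about 98 mm apart in line with the carrier.
- **Lid:** I swung it down and pushed it shut with 21 N, then with 43 N to be sure, stopping at about 87 mm. On re-probing, the tip went down to 89.6 mm with only about 1 N. An unlatched lid would have stopped it near 93 mm, so it is latched.
- **Bystanders:** The tape roll and tub showed no movement between the first and last pictures. The gripper ended clear of everything.

Once the lid was shut, the pots and plates could not be seen again, so their final state rests on the checks made before closing. I had also used all 16 picture views by then, so the latch is confirmed by touch and not by eye.

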